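# Draw a safe's lock cylinder and hold its wafers to the magnifier

### The job

Lift the steel dial ring off the lock case and set it level on the shoulder of the ring stand, over the pin, and let go of it; then draw the brass lock cylinder out of the case by its key. Turn the cylinder so that the row of wafers on its side looks squarely into the magnifier glass, centred in front of the glass and about 12 cm from it, and finish while still holding it there in the air, motionless, for the technician to inspect. Do not touch the lamp, and leave the tester probe, the battery tray and the screwdriver where they are.

Things in the scene. Friction and masses are not known exactly. Their poses are not given: they have to be found in the camera images.
- dial_ring: Round steel dial ring, black ticks on top: outer diameter 62 mm, 12.5 mm high, 0.14 kg. Bore 34 mm; counterbore underneath 42 mm wide, 5.5 mm deep. Origin: centre of its underside, z up. At the start it lies on the lock case over the rim of the cylinder's flange, the key standing up through its bore, so it comes off first. Grip it across its outside, any direction.
- cylinder: Brass lock cylinder and captive key, one rigid piece, 0.24 kg, upright in the case's bore. Origin: underside of flange (38 mm wide, 4 thick), level with case top; z to key, x to wafer side (white marks on bow and flange), which first looks away from the robot, within 0.4 rad of world x. Body 26 mm wide, 45 mm down. Black key bow: z 8 to 36 mm, 28 mm wide along x, 10 thick along y: grip across y.
- wafer_row (a point): Middle of the row of six small steel wafers along the cylinder's side, 13.5 mm from its axis (+x) and 22 mm below the origin (inside the case at the start). They look along the cylinder's +x.
- lock_case: Grey steel safe lock case lying on the counter, fixed, 130 x 100 x 56 mm high; two steel bolts stand 22 mm out of its +y side. Origin: on the counter below the axis of the bore, which is 12 mm from the case's middle towards -x; z up. The upright bore, 27.5 mm wide, opens on the flat top at z = 56 mm.
- ring_stand: Fixed stand of turned aluminium on a dark round foot, 90 mm wide. A 26 mm column carries a round shoulder, 54 mm wide, its top 58 mm above the counter; from it rises a pin 28 mm thick, straight for 12 mm, then tapering to 12 mm thick at 26 mm above the shoulder. Origin: centre of its underside, z up.
- ring_seat (a point): Centre of the top of the ring stand's shoulder, 58 mm above the counter: where the centre of the ring's underside belongs.
- lens: Magnifier glass, 124 mm across, in its round cream head (160 mm outside, 28 mm thick), fixed, its centre 360 mm above the counter. Origin: centre of the head's face towards the work (glass 4 mm deeper). z: optical axis, pointing from the glass to the work, down at 45 degrees and back roughly towards the robot. x and y lie in the plane of the glass.
- lamp: The whole cream swing arm magnifier lamp, fixed. Origin: on the counter straight below the glass; the optical axis leads towards the lamp's -x and down. Its round base (160 mm) stands 130 mm towards its +x and 190 mm towards its -y; the arm, up to 0.47 m high, runs from there to the back of the head. Do not touch.
- battery_tray: Bystander: empty black plastic tray for four cells, 64 x 62 x 16 mm, on the counter. Origin: centre of its underside.
- tester_probe: Bystander: green circuit tester probe, 190 mm long, 18 mm thick, lying along its x axis on the counter beyond the work. Origin: under the middle, on the counter.
- screwdriver: Bystander: red handled screwdriver, 160 mm long, lying on the counter to the right, along its x axis. Origin on its underside.
Mind the look-alikes: they are no part of the job. Several things have the shape of the dial_ring; the one meant has the colours described above.

How it is judged:
By the outcome, as a careful person would: the job done as asked, in the order asked, and still so for the second after the job is handed in, while the arm keeps its last pose, push and grip.
It also fails if it takes over 58 s, if anything falls off the work surface, if the arm or the gripper's body presses on something with over 40 N, if the wrist force passes 120 N, or if a joint passes its speed limit or range.

### The arm

A 6-joint arm with a two-finger parallel gripper is mounted at the origin on the work surface. World frame = base frame: x ahead of the robot, y to its left, z up, the work surface at z = 0. Lengths are in mm, angles in rad, forces in N, time in s.
With the tool pointing down it reaches from about 400 to 925 mm from the base axis. Payload 3.4 kg.
Tool frame: the origin (TCP) lies at the very end of the fingers, on their centre line; the grasp point (between the pads) lies 19 mm behind it; z points along the fingers, y is the line along which they close (so a half turn about z gives the same grasp; the last joint's range is limited). The gripper opens to 85 mm and grips with 20 to 120 N. Pads are 22 mm wide; open, the fingers measure 114 mm over their backs; the gripper's body (76 mm by 85 mm) begins 54 mm behind the grasp point. The pads swing forward as they close: fully open they stand 13 mm farther back than shut.
Start: joints at [-1.337, 0.307, 1.506, -0, 1.328, -0.073], TCP at [174.179, -547.99, 231.305] pointing down, gripper open.
Joint ranges: [-3.12, 3.12], [-1.05, 2.28], [0.14, 2.33], [-1.42, 4.57], [0.1, 2.73], [-2.68, 2.68]. Speed limits (rad/s): [2.57, 2.57, 3.14, 3.14, 3.14, 3.14].

### API

Orientations are given as a rotation vector (axis times angle).
In Python, from bench import monitor, imaging, job_done gives the robot as it stands.
- The arm moves only by the tool carry_out, never from a script. Its argument "motion" is a list of rows, each a list of 7 numbers: the shift along the tool's x, y, z each as a share of 300 mm, from -1 to 1, then the turn, a rotation vector about the tool's x, y, z each as a share of 180 degrees, from -1 to 1, then the opening, from -1 (shut) to 1 (fully open). A call has 1 to 8 rows; each row is the pose to reach, as a shift and turn from the pose commanded when the call began, along the tool's axes at that moment, turning the shorter way round; what a row does not reach only later rows make up. A row lasts 1/8 s, in which the tool goes at most 62.5 mm and 10.7 degrees, less where a joint would pass 70% of its speed; a pose out of reach is approached as far as the arm can. A call with a number of a shift or a turn outside -1 to 1 is refused whole. A call with a gripper value outside its range is refused whole. The fingers move at their own pace and stop on an object; "force" is the grip in N (left out, the last holds). Time passes only in rows, so rows that repeat a pose let the fingers close. It gives the time, the measured TCP pose, the force, the opening and the grip force at its end, in the units of the state.
- monitor.get_obs(): the state, without advancing time (a new reading comes with each control period).
- imaging.snapshot(name): name is "scene" or "top" or "wrist"; returns a dict with "image" (420x560x3 uint8, blue, green, red), "camera_matrix" (3x3 intrinsics, pixels), "rvec" (rotation vector, rad) and "tvec" (3), from world to camera coordinates, as OpenCV has them. Camera axes: x right, y down, z forward; pixel columns grow to the right and rows downward; lengths in mm; the calibration is good to about 2 mm. A picture is of the moment at which its call begins. There is no depth.
- job_done(): hands the job in; it is judged then, once.
The state is a dict: "time_s": time; "joints": joint angles; "joint_velocities": joint speeds; "effort": joint torques, N m; "tool_pos": TCP position; "tcp_rot": TCP orientation; "force": force on the tool from outside, world axes, zero at the start; "ft_torque": the same for the moment, N m; "grip_width": finger opening in mm; "grasp_force": force on a finger pad.
Only numpy, scipy, OpenCV 4.12 (cv2) and the standard library are available. Lean on these libraries where they do the work, as an engineer would, in place of code of your own. Each camera call takes 0.05 s, during which the arm holds its last target. There are 200 camera calls.

## Working session

There is one attempt and no reset: what is moved stays moved. The work goes in short steps, Python scripts to look and compute and a tool call to move; the robot and the scene stay as the last step left them, time stands still between calls to the robot, and variables do not carry over. Pictures are saved under pics/ and viewed, at most 10 in all, crops included, and the job is handed in when it is done.

Besides the shell and the picture viewer there is one more tool, called after "Request:" as name(argument=value, ...), one argument or row to a line, values as JSON. carry_out: Moves the arm, as the interface text tells. Its arguments: {"type":"object","properties":{"motion":{"type":"array"},"force":{"type":"number"}},"required":["motion"]}

```bash
mkdir -p pics; ls; python3 - <<'E'
from bench import monitor, imaging
import cv2
o=monitor.get_obs();print(o)
for n in("scene","top"):
    s=imaging.snapshot(n);cv2.imwrite(f"pics/{n}0.png",s["image"]);print(n,s["camera_matrix"],s["rvec"],s["tvec"])
E
```

```text
pics
{'time_s': 0.0, 'joints': array([-1.33647392e+00,  3.07576743e-01,  1.50768827e+00,  4.08462123e-06,
        1.32839429e+00, -7.34788333e-02]), 'joint_velocities': array([ 0.00031402,  0.00013399,  0.0011013 , -0.00030598,  0.00131259,
       -0.0012404 ]), 'effort': array([-3.06567126e-04, -4.57553208e+01, -2.51918113e+01,  1.97359632e-04,
        1.32066960e-02,  1.19331804e-05]), 'tool_pos': array([ 174.02985988, -547.29223265,  230.37328402]), 'tcp_rot': array([-3.10242538e+00, -4.81269341e-01,  2.54416853e-04]), 'force': array([0.83289997, 0.05462788, 0.02287237]), 'ft_torque': array([-0.01725712, -0.0345399 ,  0.03228757]), 'grasp_force': 0.0, 'grip_width': 85.32483515849975}
scene [[460.91881459   0.         278.75562459]
 [  0.         460.91881459 209.04289331]
 [  0.           0.           1.        ]] [ 2.11500225  1.00309809 -0.46117942] [-335.30870831  -99.15904454 1736.94681933]
top [[445.3340969    0.         272.39419918]
 [  0.         445.3340969  212.77515328]
 [  0.           0.           1.        ]] [ 2.20077053 -2.15640091  0.10905605] [ -10.39708204  559.9372811  1218.8416894 ]
```

View pics/scene0.png

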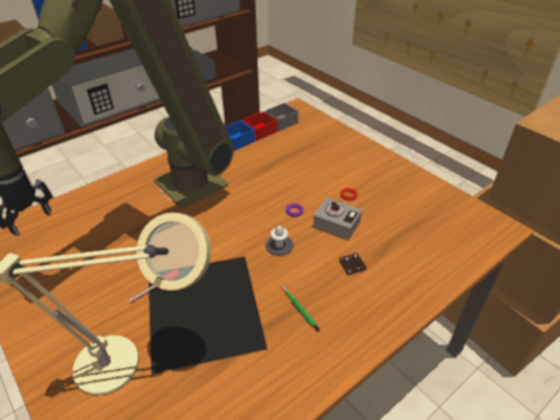

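View pics/top0.png

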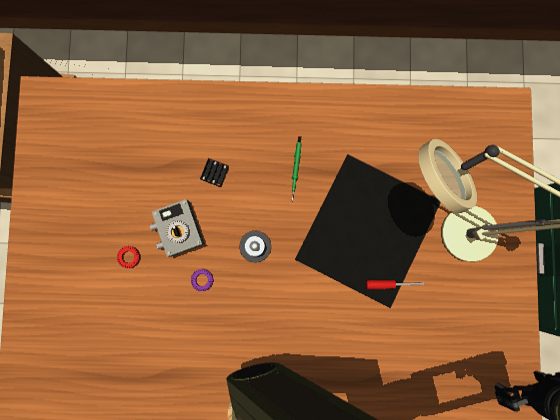

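The scene view shows the arm and lamp (lens about (173,251)), the case at (338,218), the stand at (280,240) and rings at (294,210) and (348,194). In the top view, image up is world +x and image left is world +y.

Ring candidates in the top view:
- Red, at (129,257).
- Purple, at (202,280).
- Steel, on the case around the key, at (178,231). This one fits: steel, on the lock case, with the key through its bore.

I'll confirm it in one enlarged crop.

```bash
cat > h.py <<'E'
import numpy as np, cv2
from scipy.spatial.transform import Rotation as R
from bench import monitor, imaging
def snap(n): 
    s=imaging.snapshot(n); s["R"]=cv2.Rodrigues(np.array(s["rvec"],float))[0]; s["t"]=np.array(s["tvec"],float).ravel(); return s
def ray(s,px):
    d=s["R"].T@np.linalg.solve(s["camera_matrix"],[px[0],px[1],1.0]); return -s["R"].T@s["t"], d/np.linalg.norm(d)
def onz(s,px,z):
    c,d=ray(s,px); return c+d*(z-c[2])/d[2]
def tri(obs):
    A=np.zeros((3,3));b=np.zeros(3)
    for s,px in obs:
        c,d=ray(s,px);P=np.eye(3)-np.outer(d,d);A+=P;b+=P@c
    return np.linalg.solve(A,b)
def proj(s,p):
    return cv2.projectPoints(np.array(p,float).reshape(-1,1,3),np.array(s["rvec"],float),np.array(s["tvec"],float),s["camera_matrix"],None)[0].reshape(-1,2)
E
python3 - <<'E'
from h import *
t=snap("top");s=snap("scene")
a=t["image"][192:267,140:280];b=t["image"][130:220,400:520];c=s["image"][185:260,260:370]
z=lambda i,k:cv2.resize(i,None,fx=k,fy=k,interpolation=cv2.INTER_CUBIC)
A=z(a,5);cv2.imwrite("pics/c1.png",A)
for n,px,h in [("case/ring",(178,231),68),("stand",(255,246),84),("purple",(202,280),12),("red",(129,257),12),("probe",(297,168),10),("tray",(214,172),16),("screw",(395,284),15)]: print(n,onz(t,px,h).round(0))
# lens rim cream ellipse in both views
for n,q in(("top",t),("scene",s)):
    im=q["image"].astype(int);m=((im[...,2]>150)&(im[...,1]>140)&(im[...,0]>90)&(im[...,2]-im[...,0]>20)&(im[...,2]-im[...,1]<45)).astype(np.uint8)*255
    k=np.zeros_like(m)
    if n=="top": k[130:215,410:482]=1
    else: k[205:300,130:215]=1
    m*=k; cs,_=cv2.findContours(m,cv2.RETR_CCOMP,cv2.CHAIN_APPROX_NONE)
    for c in cs:
        if len(c)>60: print(n,len(c),cv2.fitEllipse(c))
    cv2.imwrite(f"pics/m_{n}.png",m)
mm=np.hstack([z(cv2.imread("pics/m_top.png")[130:220,400:500],4),z(t["image"][130:220,400:500],4)]);m2=np.hstack([z(cv2.imread("pics/m_scene.png")[205:300,120:220],4)[:240*2],z(s["image"][205:300,120:220],4)])
cv2.imwrite("pics/lens.png",cv2.resize(np.vstack([mm,m2]),(720,590)))
E
```

```text
case/ring [502. 254.  68.]
stand [466.  46.  84.]
purple [369. 193.  12.]
red [429. 399.  12.]
probe [691. -67.  10.]
tray [674. 169.  16.]
screw [ 369. -344.   15.]
top 347 ((447.1828308105469, 178.0838165283203), (39.27439498901367, 79.89278411865234), 145.79112243652344)
scene 326 ((170.80532836914062, 247.96307373046875), (69.7325210571289, 75.65555572509766), 64.61217498779297)
scene 117 ((159.65135192871094, 240.8108673095703), (24.475358963012695, 39.29255294799805), 33.485504150390625)
```

View pics/c1.png

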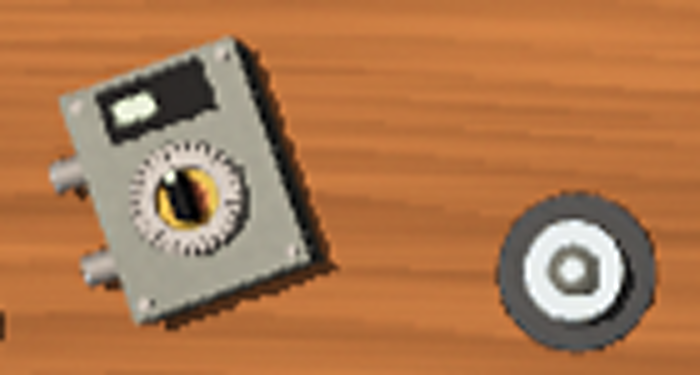

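View pics/lens.png

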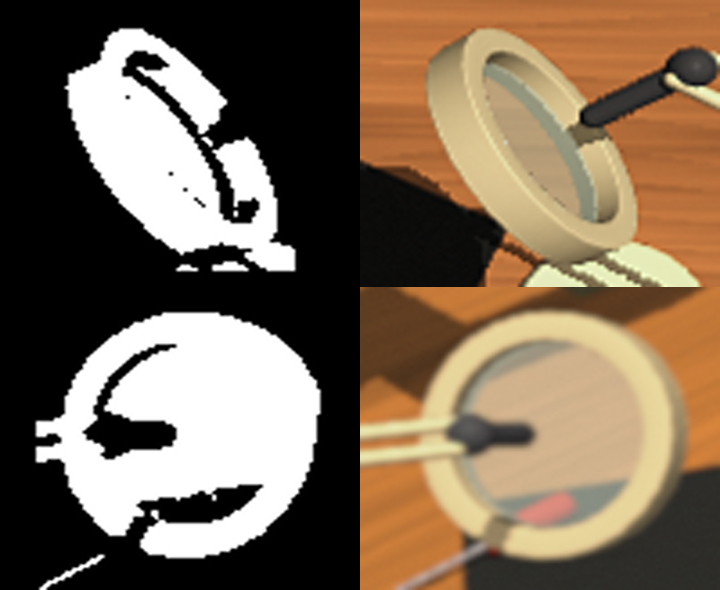

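The enlarged crop confirms the target: a light steel ring with black ticks at crop (187,198), which is top (177.4,231.6). The brass flange and black key sit in its bore, and the white mark is on the upper-left (+x) side. The lens picture shows that both cameras see the back rim of the head. Next I'll measure the stand, lens and lamp base.

```bash
python3 - <<'E'
from h import *
t=snap("top");s=snap("scene")
def el(q,box,f,name,mn=40,hull=False):
    x0,y0,x1,y1=box;k=6
    im=cv2.resize(q["image"][y0:y1,x0:x1],None,fx=k,fy=k,interpolation=cv2.INTER_CUBIC);hsv=cv2.cvtColor(im,cv2.COLOR_BGR2HSV).astype(int)
    m=(f(im.astype(int),hsv)).astype(np.uint8)*255
    cs,_=cv2.findContours(m,cv2.RETR_EXTERNAL,cv2.CHAIN_APPROX_NONE);c=max(cs,key=cv2.contourArea)
    if hull:c=cv2.convexHull(c)
    # convert pixel centre
    e=cv2.fitEllipse(c);p=((e[0][0]+.5)/k-.5+x0,(e[0][1]+.5)/k-.5+y0);print(name,np.round(p,2),np.round(np.array(e[1])/k,1),round(e[2],1))
    v=im.copy();cv2.ellipse(v,e,(255,0,255),1);cv2.drawContours(v,[c],-1,(0,255,0),1);return p,v
foot=lambda im,h:(h[...,1]<60)&(h[...,2]>50)
white=lambda im,h:(h[...,1]<60)&(h[...,2]>175)
cream=lambda im,h:(h[...,0]>18)&(h[...,0]<45)&(h[...,1]<110)&(h[...,2]>200)
base=lambda im,h:(h[...,0]>22)&(h[...,0]<50)&(h[...,2]>190)
V=[]
pf,v=el(t,(232,225,280,268),foot,"foot");V.append(v);print(onz(t,pf,8))
pw,v=el(t,(232,225,280,268),white,"shoulder");V.append(v);print(onz(t,pw,58))
pb,v=el(t,(436,198,502,270),base,"base t",hull=True);V.append(v);print(onz(t,pb,15))
pbs,v=el(s,(68,332,145,395),base,"base s",hull=True);V.append(v);print(tri([(t,pb),(s,pbs)]))
pl,v=el(t,(412,130,482,216),cream,"lens t");V.append(v)
pls,v=el(s,(130,205,220,298),cream,"lens s",hull=True);V.append(v);print(tri([(t,pl),(s,pls)]),onz(t,pl,379.8),onz(s,pls,379.8))
H=300;row=lambda L:np.hstack([cv2.resize(x,(266,H)) for x in L])
cv2.imwrite("pics/fit.png",np.vstack([row(V[:3]),row(V[3:])]))
h=cv2.cvtColor(t["image"],cv2.COLOR_BGR2HSV);print(h[150,428],h[175,424],h[190,470],h[145,432],h[235,460])
h=cv2.cvtColor(s["image"],cv2.COLOR_BGR2HSV);print(h[220,150],h[285,160],h[365,90])
E
```

```text
foot [254.85 246.11] [30.7 30.8] 62.5
[466.44176737  48.36329578   8.        ]
shoulder [254.18 245.63] [19.3 19.6] 10.4
[466.91415725  48.69645388  58.        ]
base t [467.14 237.45] [42.  58.2] 124.7
[ 502.6670343  -548.77812618   15.        ]
base s [113.65 353.85] [35.9 49. ] 95.3
[ 507.42901615 -534.94285123   24.54698316]
lens t [449.21 177.8 ] [38.7 77.7] 146.1
lens s [169.37 251.05] [73.4 78.2] 41.6
[ 608.65693356 -356.4139581   366.27866811] [ 605.82175971 -351.61004848  379.8       ] [ 622.00620072 -360.36221729  379.8       ]
[ 21  88 204] [ 21  83 217] [ 20  92 170] [ 21  87 207] [ 33  49 235]
[ 18 106 145] [ 20  92 207] [ 23  81 177]
```

View pics/fit.png

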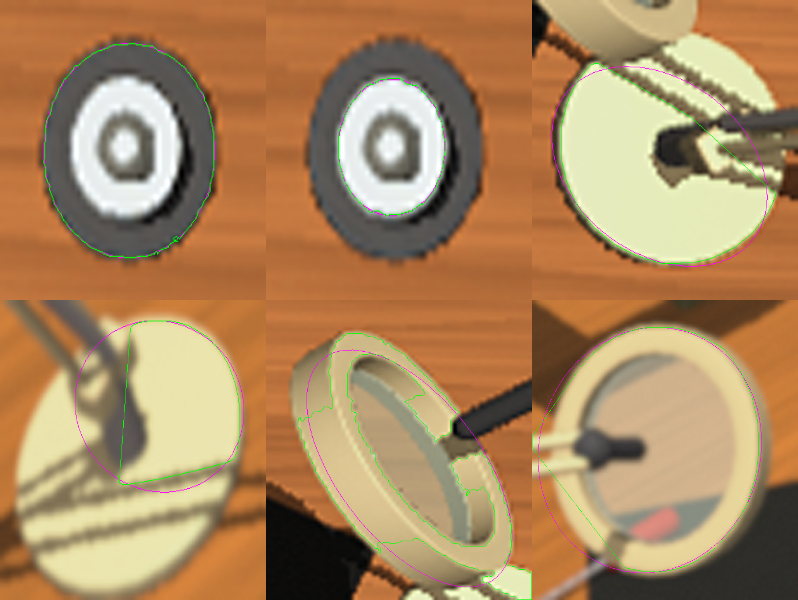

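Ring stand: foot and shoulder centres agree at about (466.7, 48.5), and the foot came out at about 90 mm as specified. The lens and base fits are biased by occlusion, so I'll redo those from clean edges later. Now I'll move above the case to look with the wrist camera.

Request:
carry_out(
  motion=[
    [0.97, -0.8, -0.16, 0, 0, -0.45, 1],
    [0.97, -0.8, -0.16, 0, 0, -0.45, 1],
    [0.97, -0.8, -0.16, 0, 0, -0.45, 1],
    [0.97, -0.8, -0.16, 0, 0, -0.45, 1],
    [0.97, -0.8, -0.16, 0, 0, -0.45, 1],
    [0.97, -0.8, -0.16, 0, 0, -0.45, 1],
    [0.97, -0.8, -0.16, 0, 0, -0.45, 1],
    [0.97, -0.8, -0.16, 0, 0, -0.45, 1],
  ],
)

```text
time_s: 1.3
tool_pos: [379.5, -229.7, 279.6]
tcp_rot: [2.039, 2.389, 0.0]
force: [-0.2, -1.1, -0.4]
grip_width: 85.7
grasp_force: 0.0
```

```bash
cat >> h.py <<'E'
import json,sys
def load():
    d=json.load(open("cmd.json"));return np.array(d["p"]),R.from_rotvec(d["r"])
def store(p,r): json.dump({"p":list(map(float,p)),"r":r.as_rotvec().tolist()},open("cmd.json","w"))
def apply(row):
    """record the commanded pose after a move with this final row"""
    p,r=load(); a=np.array(row[:6],float); store(p+r.apply(a[:3]*300), r*R.from_rotvec(a[3:]*np.pi)); show()
def show():
    p,r=load();o=monitor.get_obs();m=R.from_rotvec(o["tcp_rot"])
    print("cmd",p.round(1),"meas",o["tool_pos"].round(1),"roterr deg",np.degrees((r.inv()*m).magnitude()).round(2),"q",o["joints"].round(2),"t",round(o["time_s"],2),"F",o["force"].round(1),"w",round(o["grip_width"],1),"g",round(o["grasp_force"],1))
def down(yaw): # tool z down, tool x at world angle yaw
    x=np.array([np.cos(yaw),np.sin(yaw),0]);z=np.array([0,0,-1.]);return R.from_matrix(np.stack([x,np.cross(z,x),z],1))
def go(p2,r2):
    p,r=load();print("share",(r.inv().apply(np.array(p2)-p)/300).round(4),((r.inv()*r2).as_rotvec()/np.pi).round(4))
E
python3 - <<'E'
from h import *
store([174.179,-547.99,231.305],down(.3078))
print(load()[1].as_rotvec())
apply([.97,-.8,-.16,0,0,-.45])
go([480,60,300],down(2.9))
E
```

```text
[3.10446139 0.48158477 0.        ]
cmd [ 378.8 -231.1  279.3] meas [ 379.5 -229.7  279.6] roterr deg 0.42 q [-0.64  0.08  1.68  0.    1.38 -0.8 ] t 1.3 F [-0.2 -1.1 -0.4] w 85.7 g 0.0
share [ 0.9087  0.4792 -0.069 ] [-0.      0.     -0.3751]
```

Request:
carry_out(
  motion=[
    [0.91, 0.48, -0.07, 0, 0, -0.375, 1],
    [0.91, 0.48, -0.07, 0, 0, -0.375, 1],
    [0.91, 0.48, -0.07, 0, 0, -0.375, 1],
    [0.91, 0.48, -0.07, 0, 0, -0.375, 1],
    [0.91, 0.48, -0.07, 0, 0, -0.375, 1],
    [0.91, 0.48, -0.07, 0, 0, -0.375, 1],
    [0.91, 0.48, -0.07, 0, 0, -0.375, 1],
  ],
)

```text
time_s: 2.17
tool_pos: [480.2, 61.7, 300.2]
tcp_rot: [-0.37, -3.119, 0.0]
force: [0.1, -1.0, 0.5]
grip_width: 85.6
grasp_force: 0.0
```

```bash
python3 - <<'E'
from h import *
apply([.91,.48,-.07,0,0,-.375])
go([490,250,250],down(3.14))
s=snap("wrist");p,r=load()
C=-s["R"].T@s["t"];print("cam in tool",r.inv().apply(C-p).round(0),"cam axis in tool",r.inv().apply(s["R"][2]).round(2))
E
```

```text
cmd [480.2  60.4 300.3] meas [480.2  61.7 300.2] roterr deg 0.32 q [ 0.04  0.13  1.57 -0.    1.44 -1.29] t 2.17 F [ 0.1 -1.   0.5] w 85.6 g 0.0
share [0.1196 0.6214 0.1677] [-0.     -0.     -0.0765]
cam in tool [  80.    2. -143.] cam axis in tool [-0.31  0.    0.95]
```

Request:
carry_out(
  motion=[
    [0.12, 0.62, 0.17, 0, 0, -0.077, 1],
    [0.12, 0.62, 0.17, 0, 0, -0.077, 1],
    [0.12, 0.62, 0.17, 0, 0, -0.077, 1],
    [0.12, 0.62, 0.17, 0, 0, -0.077, 1],
    [0.12, 0.62, 0.17, 0, 0, -0.077, 1],
    [0.12, 0.62, 0.17, 0, 0, -0.077, 1],
  ],
)

```text
time_s: 2.98
tool_pos: [490.0, 248.3, 249.8]
tcp_rot: [0.003, 3.141, -0.001]
force: [0.9, 0.5, -0.6]
grip_width: 85.3
grasp_force: 0.0
```

```bash
python3 - <<'E'
from h import *
apply([.12,.62,.17,0,0,-.077])
s=snap("wrist");cv2.imwrite("pics/w1.png",s["image"]);print(proj(s,[[502,254,68],[502,254,56]]))
E
```

```text
cmd [489.8 249.6 249.3] meas [490.  248.3 249.8] roterr deg 0.1 q [ 0.39  0.26  1.53 -0.    1.35 -1.18] t 2.98 F [ 0.9  0.5 -0.6] w 85.3 g 0.0
[[286.80591142 193.24337443]
 [286.65795055 190.22778222]]
```

View pics/w1.png

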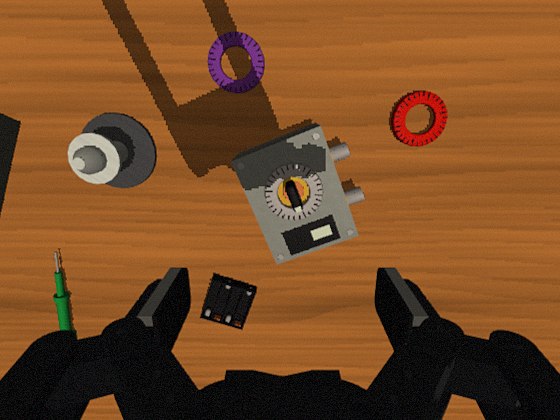

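The wrist view shows the steel ring at about (294,192) on the case. The case corners are at (238,155), (316,124), (357,236) and (279,264), giving a case yaw of about 0.35 rad. The red ring (419,118), purple ring (236,62) and stand (95,160) are clear of it. Next I'll measure the ring and key.

```bash
python3 - <<'E'
from h import *
s=snap("wrist");im=s["image"]
x0,y0,x1,y1=254,152,334,232;k=7
g=cv2.resize(im[y0:y1,x0:x1],None,fx=k,fy=k,interpolation=cv2.INTER_CUBIC);h=cv2.cvtColor(g,cv2.COLOR_BGR2HSV).astype(int)
un=lambda q:((np.array(q)+.5)/k-.5+[x0,y0])
yy,xx=np.mgrid[:g.shape[0],:g.shape[1]];cx,cy=(294-x0)*k,(192-y0)*k
near=(np.hypot(xx-cx,yy-cy)<18*k)
gold=((h[...,1]>110)&(h[...,2]>90)&near).astype(np.uint8)*255
dark=((h[...,2]<60)&(np.hypot(xx-cx,yy-cy)<17*k)).astype(np.uint8)*255
v=g.copy()
def big(m): return max(cv2.findContours(m,0,1)[0],key=cv2.contourArea)
c=cv2.convexHull(np.vstack([big(gold),big(dark)]));e=cv2.fitEllipse(cv2.convexHull(big(gold)));print("gold",un(e[0]),np.array(e[1])/k);cv2.ellipse(v,e,(255,0,255),1)
d=big(dark);rect=cv2.minAreaRect(d);print("dark",un(rect[0]),np.array(rect[1])/k,rect[2]);cv2.drawContours(v,[d],-1,(0,255,0),1)
gray=cv2.GaussianBlur(cv2.cvtColor(g,cv2.COLOR_BGR2GRAY),(0,0),4)
H=cv2.HoughCircles(gray,cv2.HOUGH_GRADIENT,1.5,50,param1=60,param2=30,minRadius=25*k,maxRadius=34*k)
if H is not None:
    for q in H[0][:3]: print("ring",un(q[:2]),q[2]/k,onz(s,un(q[:2]),68.5).round(1));cv2.circle(v,(int(q[0]),int(q[1])),int(q[2]),(255,255,0),1)
wh=((h[...,1]<40)&(h[...,2]>215)).astype(np.uint8);n,l,st,ce=cv2.connectedComponentsWithStats(wh)
for i in range(1,n):
    if st[i,4]>40: print("white",un(ce[i]),st[i,4]/k/k)
print("scale px/mm at 68",np.linalg.norm(np.diff(proj(s,[[502,254,68],[502,264,68]]),axis=0))/10)
cv2.imwrite("pics/w1c.png",np.hstack([g]))
cv2.imwrite("pics/w1d.png",v)
E
```

```text
gold [295.50737653 189.34492275] [25.09159197 29.15424674]
dark [289.56622314 195.55635725] [29.53348432 18.51185172] 67.94893646240234
scale px/mm at 68 0.9555915913337258
```

View pics/w1d.png

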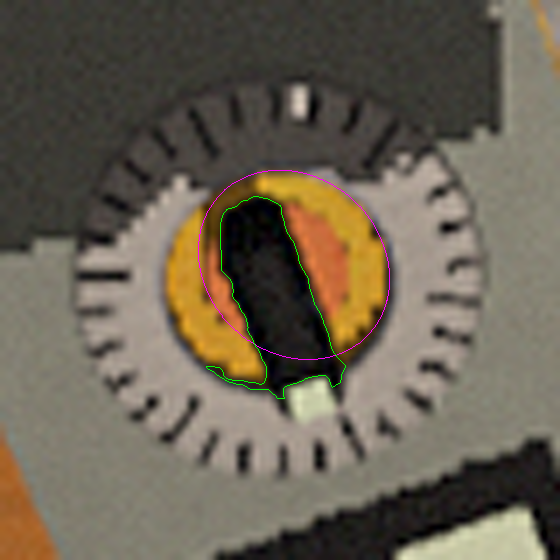

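The crop shows the ring's outer edge spanning 76–482 by 82–476, so its centre is (279,279). The black bow runs from (245,200) to its white mark at (313,400), so the wafer side faces image-down, which is +x. Next I'll compute the ring centre and key yaw.

```bash
python3 - <<'E'
from h import *
s=snap("wrist");un=lambda q:(np.array(q)+.5)/7-.5+[254,152]
print("ring centre",onz(s,un((279,279)),68.5).round(1),[ (onz(s,un(a),68.5)-onz(s,un(b),68.5)).round(1) for a,b in [((76,279),(482,279)),((279,82),(279,476))]])
for a,b in [((293,230),(336,345)),((232,285),(272,375)),((262,240),(313,385))]:
    d=onz(s,un(b),92)-onz(s,un(a),92);print("yaw",np.arctan2(d[1],d[0]).round(3))
c=[onz(s,q,56) for q in [(238,155),(316,124),(357,236),(279,264)]];C=np.mean(c,0);print(np.round(c,1),C)
d=(c[2]-c[1]+c[3]-c[0]);y=np.arctan2(d[1],d[0]);print("case yaw",y,np.linalg.norm(d)/2,"bore",C-12*np.array([np.cos(y),np.sin(y),0]))
print("mark@z85", onz(s,un((313,400)),85))
E
```

```text
ring centre [500.2 260.9  68.5] [array([ -0.1, -60.5,   0. ]), array([-60.9,  -0.5,  -0. ])]
yaw 0.357
yaw 0.406
yaw 0.334
[[464.  203.1  56. ]
 [432.8 283.6  56. ]
 [556.2 333.9  56. ]
 [591.5 245.2  56. ]] [511.14984817 266.4507327   56.        ]
case yaw 0.3529114786626106 133.70226578434614 bore [499.88940345 262.30315694  56.        ]
mark@z85 [513.69070925 265.34222751  85.        ]
```

```bash
python3 - <<'E'
from h import *
t=snap("top");w=snap("wrist")
print("ring top",onz(t,(177.4,231.2),68.5).round(1))
print("tray,red,purple top",[onz(t,q,12).round(1) for q in [(214,172),(129,257),(202,280)]])
print("tray,red,purple wrist",[onz(w,q,12).round(1) for q in [(229,300),(419,118),(236,62)]])
def dark(s,box,f):
    x0,y0,x1,y1=box;h=cv2.cvtColor(s["image"][y0:y1,x0:x1],cv2.COLOR_BGR2HSV).astype(int);m=f(h).astype(np.uint8)
    c=max(cv2.findContours(m,0,1)[0],key=cv2.contourArea);e=cv2.fitEllipse(cv2.convexHull(c));return np.array(e[0])+[x0,y0],e[1]
for n,s,b in(("top",t,(185,265,218,296)),("wrist",w,(200,24,275,102))):
    p,a=dark(s,b,lambda h:(h[...,0]>120)&(h[...,0]<150)&(h[...,1]>90));print("purple",n,p,a,onz(s,p,8).round(1))
for n,s,b in(("top",t,(110,240,148,275)),("wrist",w,(380,80,455,155))):
    p,a=dark(s,b,lambda h:((h[...,0]<6)|(h[...,0]>174))&(h[...,1]>150));print("red",n,p,a,onz(s,p,8).round(1))
E
```

```text
ring top [501.2 255.1  68.5]
tray,red,purple top [array([674.3, 169.4,  12. ]), array([429. , 398.6,  12. ]), array([369.4, 193. ,  12. ])]
tray,red,purple wrist [array([670.3, 175.9,  12. ]), array([429.3, 405.7,  12. ]), array([370.3, 199.7,  12. ])]
purple top [201.55963707 279.66265392] (20.774118423461914, 21.694110870361328) [370.1 194.8   8. ]
purple wrist [235.26110077  61.76544189] (55.15001678466797, 61.26962661743164) [369.6 198.4   8. ]
red top [127.55088043 256.73999214] (21.430295944213867, 22.46048927307129) [429.6 403.9   8. ]
red wrist [418.15704727 117.91318893] (52.28898239135742, 58.65012741088867) [429.4 406.4   8. ]
```

```bash
python3 - <<'E'
from h import *
w=snap("wrist");p,r=load();o=monitor.get_obs()
for pp,rr in((p,r),(o["tool_pos"],R.from_rotvec(o["tcp_rot"]))):
    print([proj(w,pp+rr.apply(q)).round(1).tolist() for q in ([0,42.5,-13],[0,-42.5,-13],[0,0,-13])], "cam in tool",rr.inv().apply(-w["R"].T@w["t"]-pp).round(1))
g=w["image"][255:300,:].max(2)
for row in(275,285,300,310): 
    v=w["image"][row].max(1);print(row,np.where(v[100:480]<75)[0][[0,-1]]+100, [i for i in range(120,460) if (v[i]<75)!=(v[i+1]<75)])
go([501,259,120],down(np.pi))
E
```

```text
[[[374.6, 281.9]], [[190.1, 282.3]], [[282.3, 282.1]]] cam in tool [  79.3    0.  -143.1]
[[[372.9, 283.0]], [[188.1, 283.1]], [[280.5, 283.1]]] cam in tool [  79.4    0.8 -142.7]
275 [165 399] [164, 187, 212, 219, 376, 399]
285 [148 416] [147, 188, 208, 225, 228, 252, 375, 416]
300 [137 427] [136, 190, 203, 251, 374, 427]
310 [130 435] [129, 188, 201, 205, 209, 248, 375, 435]
share [-0.0374  0.0312  0.431 ] [-0. -0. -0.]
```

The finger gap centre (column 282) matches the projected commanded tool axis (282.3), so the wrist-camera measurement is good relative to the fingers. The ring is at about (500.5, 260.5), and I'll descend over it.

```bash
python3 - <<'E'
from h import *
go([500.5,260.5,53],down(np.pi))
E
```

```text
share [-0.0357  0.0362  0.6543] [-0. -0. -0.]
```

Request:
carry_out(
  motion=[
    [-0.036, 0.036, 0.2, 0, 0, 0, 1],
    [-0.036, 0.036, 0.35, 0, 0, 0, 1],
    [-0.036, 0.036, 0.45, 0, 0, 0, 1],
    [-0.036, 0.036, 0.52, 0, 0, 0, 1],
    [-0.036, 0.036, 0.58, 0, 0, 0, 1],
    [-0.036, 0.036, 0.62, 0, 0, 0, 1],
    [-0.036, 0.036, 0.654, 0, 0, 0, 1],
    [-0.036, 0.036, 0.654, 0, 0, 0, 1],
  ],
)

```text
time_s: 4.28
tool_pos: [500.3, 260.2, 52.7]
tcp_rot: [-0.0, -3.141, 0.001]
force: [-0.5, 0.1, -0.5]
grip_width: 85.6
grasp_force: 0.0
```

```bash
python3 - <<'E'
from h import *
apply([-.036,.036,.654,0,0,0])
E
```

```text
cmd [500.6 260.4  53.1] meas [500.3 260.2  52.7] roterr deg 0.06 q [ 0.4   0.48  1.75  0.    0.91 -1.17] t 4.28 F [-0.5  0.1 -0.5] w 85.6 g 0.0
```

Request:
carry_out(
  motion=[
    [0, 0, 0, 0, 0, 0, 0.4],
    [0, 0, 0, 0, 0, 0, 0.3],
    [0, 0, 0, 0, 0, 0, 0.2],
    [0, 0, 0, 0, 0, 0, 0.2],
    [0, 0, 0, 0, 0, 0, 0.2],
    [0, 0, 0, 0, 0, 0, 0.2],
  ],
  force=40,
)

```text
time_s: 5.03
tool_pos: [501.2, 260.6, 54.4]
tcp_rot: [-0.0, 3.14, 0.001]
force: [-1.4, -0.3, 5.7]
grip_width: 59.7
grasp_force: 42.5
```

Request:
carry_out(
  motion=[
    [0, 0, -0.01, 0, 0, 0, 0.2],
    [0, 0, -0.03, 0, 0, 0, 0.2],
    [0, 0, -0.07, 0, 0, 0, 0.2],
    [0, 0, -0.12, 0, 0, 0, 0.2],
    [0, 0, -0.18, 0, 0, 0, 0.2],
    [0, 0, -0.24, 0, 0, 0, 0.2],
    [0, 0, -0.28, 0, 0, 0, 0.2],
    [0, 0, -0.28, 0, 0, 0, 0.2],
  ],
  force=45,
)

```text
time_s: 6.02
tool_pos: [501.4, 260.8, 138.6]
tcp_rot: [0.0, 3.139, 0.002]
force: [0.7, 0.5, -2.5]
grip_width: 59.4
grasp_force: 48.7
```

```bash
python3 - <<'E'
from h import *
apply([0,0,-.28,0,0,0])
w=snap("wrist");cv2.imwrite("pics/w2.png",w["image"]);p,r=load()
print(proj(w,p+r.apply([0,0,-9])),proj(w,p+r.apply([0,31,-9])),proj(w,p+r.apply([31,0,-9])))
go([466.7,50,140],down(np.pi))
E
```

```text
cmd [500.6 260.4 137.1] meas [501.4 260.8 138.6] roterr deg 0.17 q [ 0.4   0.38  1.66  0.    1.11 -1.17] t 6.03 F [ 0.7  0.5 -2.5] w 59.4 g 48.7
[[279.45900448 275.51598376]] [[344.70777931 275.45699575]] [[279.25917949 214.0086507 ]]
share [ 0.1129 -0.7014 -0.0097] [-0. -0. -0.]
```

View pics/w2.png

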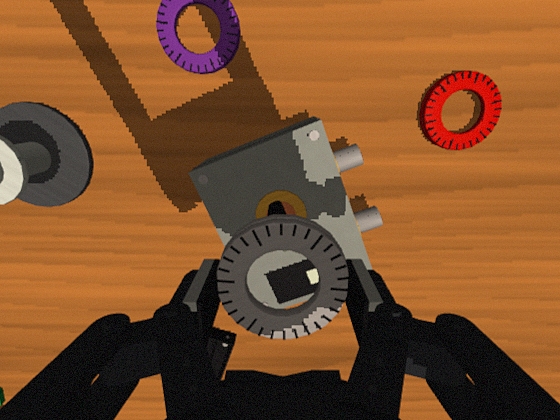

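The ring is held level and centred between the fingers: it spans columns 217–349, and the finger gap centre is 282. The case below now shows the bare key and flange at about (278,210). I'll move near the stand and measure it from there.

Request:
carry_out(
  motion=[
    [0.11, -0.1, -0.01, 0, 0, 0, 0.2],
    [0.11, -0.2, -0.01, 0, 0, 0, 0.2],
    [0.11, -0.3, -0.01, 0, 0, 0, 0.2],
    [0.11, -0.36, -0.01, 0, 0, 0, 0.2],
    [0.11, -0.4, -0.01, 0, 0, 0, 0.2],
    [0.11, -0.4, -0.01, 0, 0, 0, 0.2],
    [0.11, -0.4, -0.01, 0, 0, 0, 0.2],
  ],
)

```text
time_s: 6.95
tool_pos: [467.8, 141.0, 140.1]
tcp_rot: [0.0, 3.141, 0.001]
force: [-0.1, 0.2, -1.4]
grip_width: 59.6
grasp_force: 49.0
```

```bash
python3 - <<'E'
from h import *
apply([.11,-.4,-.01,0,0,0])
w=snap("wrist");cv2.imwrite("pics/w3.png",w["image"]);print(proj(w,[[466.7,48.5,0],[466.7,48.5,8],[466.7,48.5,58],[466.7,48.5,84]]).round(0).tolist())
h=cv2.cvtColor(w["image"],cv2.COLOR_BGR2HSV).astype(int)
def el(m,name,z):
    m[:,215:]=0
    m=m.astype(np.uint8);c=max(cv2.findContours(m,0,1)[0],key=cv2.contourArea);hu=cv2.convexHull(c);e=cv2.fitEllipse(hu);print(name,np.round(e[0],1),np.round(e[1],1),onz(w,e[0],z).round(1),cv2.boundingRect(hu));return hu
bright=(h[...,1]<50)&(h[...,2]>140)
el(bright.copy(),"shoulder",58);el((h[...,1]<70)&(h[...,2]<200)&(h[...,2]>40),"foot",8)
print(h[100:260:10,60:215:12,2]);
E
```

```text
cmd [467.6 140.4 140.1] meas [467.8 141.  140.1] roterr deg 0.03 q [ 0.21  0.28  1.81  0.    1.05 -1.37] t 6.95 F [-0.1  0.2 -1.4] w 59.6 g 49.0
[[179.0, 192.0], [177.0, 194.0], [156.0, 213.0], [141.0, 226.0]]
shoulder [160.8 212.4] [64.3 74.4] [466.3  52.3  58. ] (125, 193, 72, 53)
foot [170.9 201.1] [81.9 97.3] [473.   42.7   8. ] (129, 160, 86, 81)
[[175 175 177 172 174 170  84  81 183 167 168 129  80]
 [196 194 193 192 191 188  89  93  95  91  91  86  91]
 [177 178 179 177 176 181 170  89  87  88  87  87  84]
 [176 172 174 174 175 173 172  85  84  85  88  86  92]
 [171 170 168 168 167 167 167  85  82  83  83  83  83]
 [188 186 185 187 186 188 186  82  41  42  38  39  43]
 [181 185 184 182 182 179 180  27  32  42  38  39  43]
 [183 189 192 189 185 189 192  81  37  40  37  40  42]
 [169 176 175 179 172 179  74  87 114  97  38  45  37]
 [180 180 181 185 182 185 116 112 111 110 112  70  41]
 [183 182 180 178 177 179 199 111  83  72 109 109  50]
 [176 175 174 177 173 168 225  92  95  74 113 106  80]
 [176 185 187 179 185 182 222 105  85  73 114 111  80]
 [182 173 176 174 174 175 191 108  69  59 225 232  77]
 [172 173 169 166 174 168 168 191 224 224 224 146 177]
 [185 183 185 187 189 185 190 187 189 186 189 174 178]]
```

```bash
python3 - <<'E'
from h import *
w=snap("wrist");h=cv2.cvtColor(w["image"],cv2.COLOR_BGR2HSV).astype(int)
m=((h[...,1]<60)&(h[...,2]>97)).astype(np.uint8);m[:,212:]=0;m[:170]=0;m[262:]=0
m=cv2.morphologyEx(m,cv2.MORPH_OPEN,np.ones((2,2)))
c=max(cv2.findContours(m,0,1)[0],key=cv2.contourArea);hu=cv2.convexHull(c);e=cv2.fitEllipse(hu);print(e,cv2.boundingRect(hu),onz(w,e[0],58))
# expected outline of the 54 mm shoulder at the estimate
a=np.linspace(0,6.28,60);P=onz(w,e[0],58);q=proj(w,P+np.c_[27*np.cos(a),27*np.sin(a),0*a]);print(q.min(0),q.max(0))
f=((h[...,1]<75)&(h[...,2]<130)).astype(np.uint8);f[:,260:]=0;f[:120]=0;f[255:]=0
for r in range(130,195,8): print(r,[ (int(x)) for x in np.where(np.diff(f[r]))[0]])
C=[466.5,51,0]
for y in(48.5,51,53):
    q=proj(w,np.array([466.5,y,8])+np.c_[45*np.cos(a),45*np.sin(a),0*a]);print(y,q.min(0),q.max(0))
v=w["image"][110:270,90:230].copy();v=cv2.resize(v,None,fx=4,fy=4,interpolation=cv2.INTER_CUBIC)
cv2.imwrite("pics/w3c.png",v)
E
```

```text
((161.70068359375, 213.10060119628906), (64.91569519042969, 74.49394226074219), 122.80396270751953) (126, 179, 72, 69) [466.87490696  52.98348977  58.        ]
[124.7464583  177.39999292] [198.35167426 246.40632267]
130 []
138 [2, 3, 13]
146 [9, 10, 12, 13, 29, 162, 193]
154 [1, 2, 17, 18, 21, 22, 28, 29, 38, 39, 44, 45, 47, 48, 49, 146, 209]
162 [9, 10, 11, 12, 15, 18, 23, 24, 27, 28, 42, 43, 44, 45, 48, 139, 218]
170 [6, 7, 16, 19, 26, 27, 39, 40, 45, 46, 47, 134, 224]
178 [6, 7, 12, 13, 15, 16, 23, 24, 27, 28, 29, 30, 32, 33, 36, 37, 44, 131, 228]
186 [4, 5, 6, 7, 9, 10, 12, 13, 25, 26, 28, 29, 32, 33, 43, 130, 230]
194 [1, 2, 3, 9, 10, 14, 15, 18, 19, 22, 23, 28, 29, 39, 129, 219, 220, 231]
48.5 [125.26374951 142.76566325] [227.4411939  240.65793107]
51 [128.10405756 142.76589304] [230.25023425 240.65755557]
53 [130.37627824 142.76607686] [232.49744133 240.65725518]
```

View pics/w3c.png

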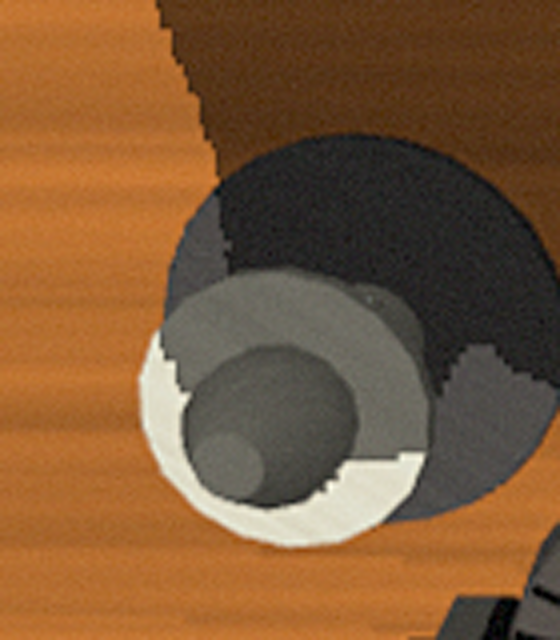

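The crop shows the shoulder disc spanning 139–430 by 268–547, centre (284,408), with the pin tip at (230,463). I'll take the ring-to-stand displacement within this one view.

```bash
python3 - <<'E'
from h import *
w=snap("wrist");un=lambda q:(np.array(q)+.5)/4-.5+[90,110]
print("shoulder",onz(w,un((284.5,407.5)),58).round(1),"tip",onz(w,un((230,463)),84).round(1))
h=cv2.cvtColor(w["image"],cv2.COLOR_BGR2HSV).astype(int)
for r in(265,275,285): 
    v=w["image"][r].max(1);print(r,v[205:260:2],v[310:365:2])
p,r=load()
for z in (154,155):
  print("ring",onz(w,(283,277),z).round(1))
print("tool proj",proj(w,p+r.apply([0,0,-14.5])), "ellipse half",proj(w,p+r.apply([0,31,-14.5])),proj(w,p+r.apply([0,-31,-14.5])))
E
```

```text
shoulder [465.6  52.4  58. ] tip [466.4  52.6  84. ]
265 [ 62  60  56  61  14  11  17  83  87  93  92  80  90  89  90  85  88  85
  85  83  85  82  73 151 193 187 190 188] [190 192  93  76  85  82  87  86  85  89  84  84  85  83  88  91  73  17
  57   2  18  15  68  67  62  69  67  60]
275 [ 69  61  12   0  15  11  79  84  84  87  88  90  88  85  88  85  88  75
  83  83  70 172 190 190 190 186 186 186] [190 188 187 197 125  81  83  83  76  81  84  87  83  88  80  84  81  90
  84  65   0   9   8  14  55  65  64  62]
285 [  5  25  26   1  13  20  43  85  83  88  85  88  86  88  81  86  87  90
  84  81  59 101 200 204 195 198 200 197] [184 182 182 193  48  71  82  86  82  86  89  86  89  87  89  82  81  87
  91  15   6  18   5  16  21   6  48  66]
ring [463.9 142.4 154. ]
ring [463.4 142.4 155. ]
tool proj [[278.69424445 284.73141164]] ellipse half [[346.8199107  284.73834431]] [[210.5476714  284.72447684]]
```

Request:
carry_out(
  motion=[
    [0, -0.1, 0, 0, 0, 0, 0.2],
    [0, -0.2, 0, 0, 0, 0, 0.2],
    [0, -0.27, 0, 0, 0, 0, 0.2],
    [0, -0.299, 0, 0, 0, 0, 0.2],
    [0, -0.299, 0.05, 0, 0, 0, 0.2],
    [0, -0.299, 0.1, 0, 0, 0, 0.2],
    [0, -0.299, 0.12, 0, 0, 0, 0.2],
    [0, -0.299, 0.12, 0, 0, 0, 0.2],
  ],
)

```text
time_s: 8.1
tool_pos: [467.4, 51.2, 103.9]
tcp_rot: [0.001, -3.141, -0.0]
force: [0.0, 0.5, -0.8]
grip_width: 59.3
grasp_force: 49.0
```

```bash
python3 - <<'E'
from h import *
apply([0,-.299,.12,0,0,0])
w=snap("wrist");im=w["image"];cv2.imwrite("pics/w4.png",im);p,r=load()
print("tip expected px",proj(w,[466.3,52.4,84]),"ring-top centre",proj(w,p+r.apply([0,0,-14.5])))
g=cv2.cvtColor(im,cv2.COLOR_BGR2GRAY)
for row in range(252,318,4): print(row,g[row,236:330:3])
E
```

```text
cmd [467.6  50.7 104.1] meas [467.4  51.2 103.9] roterr deg 0.06 q [ 0.02  0.31  1.89  0.    0.94 -1.55] t 8.1 F [ 0.   0.5 -0.8] w 59.3 g 49.0
tip expected px [[282.74139314 249.8066358 ]] ring-top centre [[279.21212666 285.65513663]]
252 [ 58  12  88  83  85  87  80  80  84  80  79  80  98 111 110 109 103 111
 101  83  76  79  81  77  84  79  84  82  81  83  84  78]
256 [ 83  86  84  84  85  80  82  77  92 114 104  62  73 110 109 104 106 108
 107  66  62 113 112  82  80  79  83  83  83  84  78  80]
260 [ 82  84  79  80  79  82  75 112 108 111 108 111  98  78  83 101  91  80
  86 103 111 114 112 203 244  72  84  79  82  83  80  78]
264 [ 84  79  80  86  80  79 119 115 116 110 110 108 103 113 100 102 105 111
 108 105  99 247 242 183 117 128  68  79  79  76  83  79]
268 [ 81  81  81  84  75 129 126 129 131 130 123 121 104 107 112 108 107 199
 197 195 179 109 115 120 124 117 120  74  81  84  86  81]
272 [ 85  87  83  84 129 125 125 125 125 128 132 129 128 129 129 128 132 127
 129 133 127 132 132 133 133 133 127 103  81  85  81  81]
276 [ 78  79  82  71 132 122 126 129 127 125 126 125 1
[... 730 characters left out ...]
  48  70  86  83  84  78]
300 [ 79  83  82  85  85  57  56  71 128 124 122 124 118 122 122 123 120 123
 120 124 124 125 127 128  64  57  60  86  84  81  83  85]
304 [ 85  80  80  88  76  79  62  61  55  81 136 124 128 132 129 126 131 129
 124 124 123 128  65  55  52  67  82  82  82  82  85  82]
308 [ 67  84  81  79  84  85  86  77  60  60  53  53  55 105 109 109 111 116
  83  34  48  58  59  61  80  76  77  78 188 174 176  92]
312 [ 76  85  78  85  81  82  82  81  81  78  66  64  60  60  64  60  60  59
  61  62  62  65  82  80  82  80 115 175 167 169 171 171]
316 [ 85  85  81  82  83  87  81  86  85  81  85  85  87  78  78  75  76  77
  85  79  81  84  85  85  82 178 169 172 174   0  78 171]
```

The pin tip shows through the bore at columns 272–293, against a bore centre of 282.5, so they are aligned. Lowering.

Request:
carry_out(
  motion=[
    [0, 0, 0.03, 0, 0, 0, 0.2],
    [0, 0, 0.06, 0, 0, 0, 0.2],
    [0, 0, 0.09, 0, 0, 0, 0.2],
    [0, 0, 0.12, 0, 0, 0, 0.2],
    [0, 0, 0.14, 0, 0, 0, 0.2],
    [0, 0, 0.15, 0, 0, 0, 0.2],
    [0, 0, 0.156, 0, 0, 0, 0.2],
    [0, 0, 0.156, 0, 0, 0, 0.2],
  ],
)

```text
time_s: 9.15
tool_pos: [467.7, 50.7, 57.4]
tcp_rot: [0.0, 3.141, 0.0]
force: [0.3, -0.6, -1.8]
grip_width: 60.0
grasp_force: 49.0
```

```bash
python3 - <<'E'
from h import *
apply([0,0,.156,0,0,0])
E
```

```text
cmd [467.6  50.7  57.3] meas [467.7  50.7  57.4] roterr deg 0.01 q [ 0.02  0.38  1.94  0.    0.82 -1.55] t 9.15 F [ 0.3 -0.6 -1.8] w 60.0 g 49.0
```

Nothing has touched yet (ring weight only). I'll go a little further until it seats.

Request:
carry_out(
  motion=[
    [0, 0, 0.003, 0, 0, 0, 0.2],
    [0, 0, 0.006, 0, 0, 0, 0.2],
    [0, 0, 0.009, 0, 0, 0, 0.2],
    [0, 0, 0.009, 0, 0, 0, 0.2],
  ],
)

```text
time_s: 9.65
tool_pos: [467.9, 50.8, 56.4]
tcp_rot: [-0.0, 3.14, 0.0]
force: [-4.2, -0.1, 15.4]
grip_width: 59.4
grasp_force: 50.6
```

The ring met the shoulder where expected (TCP about 56.4, so the underside is at about 58). I'll release it and rise.

Request:
carry_out(
  motion=[
    [0, 0, -0.003, 0, 0, 0, 0.4],
    [0, 0, -0.003, 0, 0, 0, 0.8],
    [0, 0, -0.003, 0, 0, 0, 1],
    [0, 0, -0.003, 0, 0, 0, 1],
    [0, 0, -0.05, 0, 0, 0, 1],
    [0, 0, -0.15, 0, 0, 0, 1],
    [0, 0, -0.28, 0, 0, 0, 1],
    [0, 0, -0.4, 0, 0, 0, 1],
  ],
)

```text
time_s: 10.65
tool_pos: [467.4, 50.7, 175.5]
tcp_rot: [-0.0, -3.141, 0.0]
force: [0.7, -0.2, 0.6]
grip_width: 85.4
grasp_force: 0.0
```

```bash
python3 - <<'E'
from h import *
apply([0,0,.009,0,0,0]);apply([0,0,-.4,0,0,0])
go([490,258,180],down(np.pi+.36))
w=snap("wrist");cv2.imwrite("pics/w5.png",w["image"])
q=proj(w,[[466.3,52.4,70.5],[466.3,52.4,84]]);print(q)
h=cv2.cvtColor(w["image"],cv2.COLOR_BGR2HSV).astype(int);x,y=q[0].astype(int)
m=((h[...,1]<60)&(h[...,2]>60)&(h[...,2]<245)).astype(np.uint8);mm=np.zeros_like(m);cv2.circle(mm,(x,y),42,1,-1);m*=mm
a=np.linspace(0,6.28,60);e=proj(w,np.array([466.3,52.4,70.5])+np.c_[31*np.cos(a),31*np.sin(a),0*a]);print(e.min(0),e.max(0))
g=w["image"]
for r in (y-20,y,y+20): print(r,g[r,x-46:x+46:2].max(1))
E
```

```text
cmd [467.6  50.7  54.6] meas [467.4  50.7 175.5] roterr deg 0.03 q [ 0.02  0.22  1.8   0.    1.13 -1.55] t 10.65 F [ 0.7 -0.2  0.6] w 85.4 g 0.0
cmd [467.6  50.7 174.6] meas [467.4  50.7 175.5] roterr deg 0.03 q [ 0.02  0.22  1.8   0.    1.13 -1.55] t 10.65 F [ 0.7 -0.2  0.6] w 85.4 g 0.0
share [-0.0747  0.6909 -0.018 ] [-0.     -0.     -0.1146]
[[283.09299357 203.57071632]
 [283.14332482 208.87289272]]
[244.65641984 165.58247773] [321.52802098 238.88683761]
183 [80 31 32 28 35 33 40 45 71 38 84 89 86 74 84 85 84 88 92 84 84 77 79 82
 85 91 86 86 79 82 75 19 86 83 86 30 66 79 57 90 86 85 89 89 85 90]
203 [156 158 161  88  53  36  36  51  51  69  81  83  71 109 112  68  78  80
  80  86  93  93 100 105 102  95  87  83  82  80  74 123 255  54  83  80
 107 156 159  63  76  83  83 152 164 163]
223 [175 178 180 179 177 177 177  83  23  62  83  80 104 157 155 150 196 159
  78  57  57  79  82  84  82  62  45  69 147 184 190 185 181 182 186 184
 187 192 146 178 186 182 184 185 183 185]
```

Request:
carry_out(
  motion=[
    [-0.07, 0.2, -0.02, 0, 0, -0.115, 1],
    [-0.07, 0.4, -0.02, 0, 0, -0.115, 1],
    [-0.07, 0.55, -0.02, 0, 0, -0.115, 1],
    [-0.07, 0.69, -0.02, 0, 0, -0.115, 1],
    [-0.07, 0.69, -0.02, 0, 0, -0.115, 1],
    [-0.07, 0.69, -0.02, 0, 0, -0.115, 1],
    [-0.07, 0.69, -0.02, 0, 0, -0.115, 1],
  ],
)

```text
time_s: 11.58
tool_pos: [488.4, 256.5, 180.4]
tcp_rot: [0.562, -3.09, 0.001]
force: [-0.8, -0.8, 1.0]
grip_width: 85.8
grasp_force: 0.0
```

```bash
python3 - <<'E'
from h import *
apply([-.07,.69,-.02,0,0,-.115])
w=snap("wrist");im=w["image"];cv2.imwrite("pics/w6.png",im)
h=cv2.cvtColor(im,cv2.COLOR_BGR2HSV).astype(int)
print(proj(w,[[500.5,261,60],[500.5,261,92],[466.3,52.4,70.5]]))
g=((h[...,0]>8)&(h[...,0]<35)&(h[...,1]>110)&(h[...,2]>60)).astype(np.uint8)
x,y=proj(w,[500.5,261,60])[0].astype(int)
mask=np.zeros_like(g);cv2.circle(mask,(x,y),33,1,-1);g*=mask
c=cv2.convexHull(np.vstack([k for k in cv2.findContours(g,0,1)[0] if len(k)>8]));e=cv2.fitEllipse(c);print("flange",e,onz(w,e[0],60).round(1))
a=np.linspace(0,6.28,60);q=proj(w,onz(w,e[0],60)+np.c_[19*np.cos(a),19*np.sin(a),0*a]);print("exp bbox",q.min(0),q.max(0),cv2.boundingRect(c))
d=(h[...,2]<45).astype(np.uint8)*mask;k=max(cv2.findContours(d,0,1)[0],key=cv2.contourArea);r=cv2.minAreaRect(k);print("bow",r)
wh=((h[...,1]<60)&(h[...,2]>170)).astype(np.uint8);m2=np.zeros_like(g);cv2.circle(m2,(x,y),50,1,-1);n,l,st,ce=cv2.connectedComponentsWithStats(wh*m2)
for i in range(1,n):
    if st[i,4]>4: print("white",ce[i],st[i,4],onz(w,ce[i],92).round(1),onz(w,ce[i],60).round(1))
crop=im[y-60:y+60,x-60:x+60];cv2.imwrite("pics/w6c.png",crop)
# ring on stand
E
```

```text
cmd [488.6 257.7 180.6] meas [488.4 256.5 180.4] roterr deg 0.09 q [ 0.41  0.32  1.63 -0.    1.2  -1.52] t 11.57 F [-0.8 -0.8  1. ] w 85.8 g 0.0
[[281.34872856 213.39582445]
 [281.22634802 227.09015626]
 [ 31.23290398  82.21923543]]
flange ((280.6705017089844, 213.21774291992188), (41.25230407714844, 42.808223724365234), 99.36698150634766) [500.6 260.4  60. ]
exp bbox [258.73580353 192.03734046] [302.61601066 233.50305672] (260, 193, 43, 40)
bow ((280.0, 221.5), (39.0, 12.0), 90.0)
white [280.83333333 240.61904762] 42 [511.2 264.7  92. ] [524.7 269.6  60. ]
```

```bash
python3 - <<'E'
from h import *
go([500.6,260.4,63],down(np.pi+.361))
E
```

```text
share [-0.0406 -0.0058  0.392 ] [-0.     -0.      0.0001]
```

Request:
carry_out(
  motion=[
    [-0.0406, -0.0058, 0.08, 0, 0, 0, 0],
    [-0.0406, -0.0058, 0.16, 0, 0, 0, 0],
    [-0.0406, -0.0058, 0.22, 0, 0, 0, 0],
    [-0.0406, -0.0058, 0.28, 0, 0, 0, 0],
    [-0.0406, -0.0058, 0.33, 0, 0, 0, 0],
    [-0.0406, -0.0058, 0.37, 0, 0, 0, 0],
    [-0.0406, -0.0058, 0.39, 0, 0, 0, 0],
    [-0.0406, -0.0058, 0.39, 0, 0, 0, 0],
  ],
)

```text
time_s: 12.62
tool_pos: [500.5, 260.3, 63.3]
tcp_rot: [0.564, -3.09, 0.0]
force: [-0.1, -0.4, -0.1]
grip_width: 42.6
grasp_force: 0.0
```

Request:
carry_out(
  motion=[
    [0, 0, 0, 0, 0, 0, -0.4],
    [0, 0, 0, 0, 0, 0, -0.6],
    [0, 0, 0, 0, 0, 0, -0.8],
    [0, 0, 0, 0, 0, 0, -1],
    [0, 0, 0, 0, 0, 0, -1],
    [0, 0, 0, 0, 0, 0, -1],
  ],
  force=60,
)

```text
time_s: 13.38
tool_pos: [500.9, 260.5, 64.2]
tcp_rot: [-0.564, 3.09, 0.0]
force: [-0.8, -0.3, 4.9]
grip_width: 8.8
grasp_force: 59.0
```

```bash
python3 - <<'E'
from h import *
apply([-.0406,-.0058,.39,0,0,0])
E
```

```text
cmd [500.6 260.4  63.6] meas [500.9 260.5  64.2] roterr deg 0.05 q [ 0.4   0.47  1.74 -0.    0.94 -1.53] t 13.38 F [-0.8 -0.3  4.9] w 8.8 g 59.0
```

Request:
carry_out(
  motion=[
    [0, 0, -0.01, 0, 0, 0, -1],
    [0, 0, -0.03, 0, 0, 0, -1],
    [0, 0, -0.05, 0, 0, 0, -1],
    [0, 0, -0.08, 0, 0, 0, -1],
    [0, 0, -0.11, 0, 0, 0, -1],
    [0, 0, -0.14, 0, 0, 0, -1],
    [0, 0, -0.17, 0, 0, 0, -1],
    [0, 0, -0.2, 0, 0, 0, -1],
  ],
  force=70,
)

```text
time_s: 14.38
tool_pos: [500.4, 260.4, 124.3]
tcp_rot: [0.564, -3.09, -0.0]
force: [0.1, 0.6, -1.8]
grip_width: 8.9
grasp_force: 68.3
```

Request:
carry_out(
  motion=[
    [0, 0, -0.05, 0, 0, 0, -1],
    [0, 0, -0.1, 0, 0, 0, -1],
    [0, 0, -0.2, 0, 0, 0, -1],
    [0, 0, -0.3, 0, 0, 0, -1],
    [0, 0, -0.4, 0, 0, 0, -1],
    [0, 0, -0.4, 0, 0, 0, -1],
  ],
)

```text
time_s: 15.12
tool_pos: [502.5, 261.2, 246.9]
tcp_rot: [-0.563, 3.084, 0.003]
force: [0.1, 0.3, -3.1]
grip_width: 9.3
grasp_force: 68.5
```

```bash
python3 - <<'E'
from h import *
apply([0,0,-.2,0,0,0]);apply([0,0,-.4,0,0,0])
t=snap("top");s=snap("scene");cv2.imwrite("pics/t7.png",t["image"]);cv2.imwrite("pics/s7.png",s["image"])
# lens / base outlines from hand-read edge points (fit.png panels) -> pixels
def pts(L,x0p,y0p,box,):
    x0,y0,x1,y1=box;sx,sy=266/(x1-x0),300/(y1-y0);return np.array([[(a-x0p+.5)/sx-.5+x0,(b-y0p+.5)/sy-.5+y0] for a,b in L],np.float32)
bt=pts([(553,135),(556,170),(575,215),(610,247),(650,263),(690,262),(735,240),(765,205),(778,100),(760,65),(725,40),(690,33),(560,100)],532,0,(436,198,502,270))
bs=pts([(240,420),(240,380),(220,345),(190,325),(155,320),(17,480),(18,520),(30,560),(60,588),(100,597),(150,585),(190,555),(220,510),(235,460)],0,300,(68,332,145,395))
eb,es=cv2.fitEllipse(bt),cv2.fitEllipse(bs);B=tri([(t,eb[0]),(s,es[0])]);print(eb,es,"base",B,onz(t,eb[0],14),onz(s,es[0],14))
ls=pts([(660,325),(700,335),(735,362),(757,405),(760,450),(748,495),(722,540),(690,565),(650,574),(610,562),(578,530),(557,480),(555,420),(572,375),(600,345),(630,330)],532,300,(130,205,220,298))
el=cv2.fitEllipse(ls);print("lens s",el,onz(s,el[0],379.8))
E
```

```text
cmd [500.6 260.4 123.6] meas [502.5 261.2 246.9] roterr deg 0.4 q [ 0.4   0.28  1.51  0.    1.35 -1.53] t 15.12 F [ 0.1  0.3 -3.1] w 9.3 g 68.5
cmd [500.6 260.4 243.6] meas [502.5 261.2 246.9] roterr deg 0.4 q [ 0.4   0.28  1.51  0.    1.35 -1.53] t 15.12 F [ 0.1  0.3 -3.1] w 9.3 g 68.5
((469.6453857421875, 232.4817352294922), (56.04771423339844, 58.20250701904297), 67.6381607055664) ((105.08613586425781, 364.9809265136719), (52.339324951171875, 70.84149169921875), 55.556636810302734) base [ 518.03863807 -557.53877842    8.26041943] [ 516.85819863 -556.59659625   14.        ] [ 523.4188241  -556.36501989   14.        ]
lens s ((171.69041442871094, 250.49990844726562), (70.00324249267578, 77.28633117675781), 9.88886547088623) [ 623.67877683 -355.86781384  379.8       ]
```

The cylinder is out of the bore and held (8.9 mm at the bow). Next I'll locate the lens head more precisely: separate it from the base by hue, take the silhouette centres in both views and triangulate, expecting z of about 370 for the head's middle.

```bash
python3 - <<'E'
from h import *
t=snap("top");s=snap("scene")
def sil(q,box,hr,sr,vmin,k=6):
    x0,y0,x1,y1=box;im=cv2.resize(q["image"][y0:y1,x0:x1],None,fx=k,fy=k,interpolation=cv2.INTER_CUBIC);h=cv2.cvtColor(im,cv2.COLOR_BGR2HSV).astype(int)
    m=((h[...,0]>=hr[0])&(h[...,0]<=hr[1])&(h[...,1]>=sr[0])&(h[...,1]<=sr[1])&(h[...,2]>vmin)).astype(np.uint8)
    m=cv2.morphologyEx(m,cv2.MORPH_OPEN,cv2.getStructuringElement(2,(25,25)))
    c=cv2.convexHull(max(cv2.findContours(m,0,1)[0],key=cv2.contourArea));
    v=im.copy();cv2.drawContours(v,[c],-1,(0,255,0),1);r=cv2.minAreaRect(c)
    return (np.array(r[0])+.5)/k-.5+[x0,y0],np.array(r[1])/k,r[2],((c[:,0]+.5)/k-.5+[x0,y0]),v
a=sil(t,(405,125,485,220),(15,26),(40,135),70);b=sil(s,(120,200,222,300),(15,26),(55,135),70)
cv2.imwrite("pics/sil.png",np.hstack([cv2.resize(a[4],(380,451)),cv2.resize(b[4],(400,451))]))
for n,x in(("t",a),("s",b)): print(n,x[0],x[1],x[2])
M=tri([(t,a[0]),(s,b[0])]);print("mid",M,onz(t,a[0],369.9),onz(s,b[0],369.9))
np.savez("sil.npz",t=a[3],s=b[3])
B=np.array([518,-557.5])
for M in(M,onz(t,a[0],369.9)):
    phi=-1.05
    for i in range(20):
        z=np.array([-np.cos(phi),-np.sin(phi),-1])/2**.5;L=M+14*z;d=B-L[:2];phi=np.arctan2(d[1],d[0])-np.arctan2(-190,130)
    print("L",L,"phi",phi,"|d|",np.linalg.norm(d),np.hypot(130,190),"robot dir",np.arctan2(L[1],L[0]))
    # outline check: projected head rims against the silhouettes
    u=np.array([np.sin(phi),-np.cos(phi),0]);w=np.cross(z,u);th=np.linspace(0,6.28,90)[:,None]
    for n,q,x in(("t",t,a),("s",s,b)):
        P=np.vstack([proj(q,L-f*z+80*(np.cos(th)*u+np.sin(th)*w)) for f in(0,28)]);rr=cv2.minAreaRect(P.astype(np.float32));print(n,"pred",np.round(rr[0],1),np.round(rr[1],1),round(rr[2],1))
E
```

```text
t [446.87445577 176.48210144] [79.88532003 42.04967753] 58.51253128051758
s [173.3148702  251.50814819] [74.10876973 79.11700948] 2.759107828140259
mid [ 612.34898899 -351.06840552  364.47930791] [ 610.22653927 -350.91358842  369.9       ] [ 619.10981247 -351.28102296  369.9       ]
L [ 606.93997512 -342.77729167  354.57981297] phi -0.9927449907352929 |d| 232.41377034569257 230.21728866442677 robot dir -0.5141069351897113
t pred [445.3 177.2] [79.5 43.9] 57.0
s pred [172.3 252.1] [75.8 77.2] 9.3
L [ 604.74367145 -342.67112759  360.00050506] phi -0.9838112353367742 |d| 231.68061843131122 230.21728866442677 robot dir -0.5155277877984817
t pred [446.3 177.8] [80.1 44.2] 56.7
s pred [171.4 249.7] [76.1 77.4] 8.8
```

The base-to-glass distance checks out: 231–232 mm against 230.2 mm expected. φ is about -1.0, and the optical axis leads down and towards the robot as described. I'll refine once with the rectangle centres, then plan a pulled-back pose on the approach from which the wrist camera can check the glass.

```bash
cat >> h.py <<'E'
def final(L,phi,dist=117,back=0):
    z=np.array([-np.cos(phi),-np.sin(phi),-1])/2**.5;tz=np.array([np.cos(phi),np.sin(phi),-1])/2**.5
    r=R.from_matrix(np.stack([z,np.cross(tz,z),tz],1));W=np.array(L)+dist*z
    return W-r.apply([-13.5,0,30])-back*tz, r
E
python3 - <<'E'
from h import *
t=snap("top");s=snap("scene");print("wrist K",snap("wrist")["camera_matrix"][0,0])
obs=np.array([446.87,176.48,173.31,251.51])
def cen(L,phi):
    z=np.array([-np.cos(phi),-np.sin(phi),-1])/2**.5;u=np.array([np.sin(phi),-np.cos(phi),0]);w=np.cross(z,u);th=np.linspace(0,6.28,90)[:,None];o=[]
    for q in(t,s): o+=list(cv2.minAreaRect(np.vstack([proj(q,L-f*z+80*(np.cos(th)*u+np.sin(th)*w)) for f in(0,28)]).astype(np.float32))[0])
    return np.array(o)
L0=np.array([604.7,-342.7,360.]);phi=-1.0
c0=cen(L0,phi);print(obs-c0)
J=np.stack([(proj(t,L0+e)-proj(t,L0))[0].tolist()+(proj(s,L0+e)-proj(s,L0))[0].tolist() for e in np.eye(3)],1)
print("3dof",L0+np.linalg.lstsq(J,obs-c0,rcond=None)[0]);d2=np.linalg.lstsq(J[:,:2],obs-c0,rcond=None);print("2dof",L0[:2]+d2[0],obs-c0-J[:,:2]@d2[0])
print("top only",L0[:2]+np.linalg.solve(J[:2,:2],(obs-c0)[:2]),"scene only",L0[:2]+np.linalg.solve(J[2:,:2],(obs-c0)[2:]))
L=[608,-344,360]
print(final(L,phi)[0],final(L,phi,back=150)[0]);show();go([500,20,330],down(np.pi-.4))
E
```

```text
wrist K 321.8277609424046
[ 0.54663574 -1.3849292   1.93533569  1.78627563]
3dof [ 608.9081597  -342.96506103  358.38020415]
2dof [ 609.1875522  -342.81363631] [0.5236194  0.76585812 0.93642293 0.58016204]
top only [ 607.61329878 -343.873541  ] scene only [ 611.96641107 -342.11430698]
[ 546.68074639 -248.50092076  288.93576849] [ 489.37303273 -159.24944483  395.00178567]
cmd [500.6 260.4 243.6] meas [499.8 260.1 242.2] roterr deg 0.16 q [ 0.4   0.28  1.51  0.    1.35 -1.53] t 15.47 F [ 0.7  0.2 -1.9] w 8.5 g 68.5
share [ 0.2851 -0.7489 -0.288 ] [-0.     -0.      0.2423]
```

Request:
carry_out(
  motion=[
    [0.285, -0.75, -0.29, 0, 0, 0.242, -1],
    [0.285, -0.75, -0.29, 0, 0, 0.242, -1],
    [0.285, -0.75, -0.29, 0, 0, 0.242, -1],
    [0.285, -0.75, -0.29, 0, 0, 0.242, -1],
    [0.285, -0.75, -0.29, 0, 0, 0.242, -1],
    [0.285, -0.75, -0.29, 0, 0, 0.242, -1],
    [0.285, -0.75, -0.29, 0, 0, 0.242, -1],
  ],
)

```text
time_s: 16.35
tool_pos: [499.6, 21.0, 329.5]
tcp_rot: [-0.619, -3.078, -0.001]
force: [0.7, -0.8, -2.2]
grip_width: 8.6
grasp_force: 69.3
```

```bash
python3 - <<'E'
from h import *
apply([.285,-.75,-.29,0,0,.242])
L=[609,-342,360];p,r=final(L,-1.0,back=150);print(p);go(p,r)
E
```

```text
cmd [500.1  19.7 330.6] meas [499.6  21.  329.5] roterr deg 0.18 q [-0.04  0.14  1.49  0.    1.52 -1.22] t 16.35 F [ 0.7 -0.8 -2.2] w 8.6 g 69.3
[ 490.37303273 -157.24944483  395.00178567]
share [-0.1992 -0.5561 -0.2147] [ 0.0751 -0.2423  0.1812]
```

Request:
carry_out(
  motion=[
    [-0.2, -0.556, -0.215, 0.075, -0.242, 0.181, -1],
    [-0.2, -0.556, -0.215, 0.075, -0.242, 0.181, -1],
    [-0.2, -0.556, -0.215, 0.075, -0.242, 0.181, -1],
    [-0.2, -0.556, -0.215, 0.075, -0.242, 0.181, -1],
    [-0.2, -0.556, -0.215, 0.075, -0.242, 0.181, -1],
    [-0.2, -0.556, -0.215, 0.075, -0.242, 0.181, -1],
    [-0.2, -0.556, -0.215, 0.075, -0.242, 0.181, -1],
    [-0.2, -0.556, -0.215, 0.075, -0.242, 0.181, -1],
  ],
)

```text
time_s: 17.35
tool_pos: [491.1, -156.2, 394.8]
tcp_rot: [1.152, 2.119, -0.477]
force: [1.0, -0.6, -1.2]
grip_width: 9.0
grasp_force: 69.8
```

```bash
python3 - <<'E'
from h import *
apply([-.2,-.556,-.215,.075,-.242,.181])
w=snap("wrist");cv2.imwrite("pics/w8.png",w["image"]);L=np.array([609,-342,360.]);phi=-1.0
z=np.array([-np.cos(phi),-np.sin(phi),-1])/2**.5;u=np.array([np.sin(phi),-np.cos(phi),0]);v=np.cross(z,u);th=np.linspace(0,6.28,40)[:,None]
P=proj(w,L+80*(np.cos(th)*u+np.sin(th)*v));print("pred rim bbox",P.min(0),P.max(0),"centre",proj(w,L),"wafer tgt",proj(w,L+117*z))
p,r=load();print("cyl in view",proj(w,p+r.apply([[0,0,8],[-13.5,0,30],[0,0,53]])))
im=w["image"].copy()
cv2.polylines(im,[P.astype(np.int32).reshape(-1,1,2)],True,(255,0,255),1)
t=snap("top")["image"];s=snap("scene")["image"]
z4=lambda i,w_,h_:cv2.resize(i,(w_,h_),interpolation=cv2.INTER_CUBIC)
col=np.vstack([z4(t[225:268,232:280],240,215),z4(s[215:260,255:305],240,205)])
cv2.imwrite("pics/comp.png",np.hstack([im,col]))
E
```

```text
cmd [ 490.6 -157.3  395.1] meas [ 491.1 -156.2  394.8] roterr deg 0.2 q [ 0.06 -0.06  1.8  -0.77  1.09 -0.25] t 17.35 F [ 1.  -0.6 -1.2] w 9.0 g 69.8
pred rim bbox [209.23064592 261.46770047] [350.19278572 342.9274391 ] centre [[279.8170577  293.88450576]] wafer tgt [[279.85030259 196.81944978]]
cyl in view [[278.60090055 263.74230767]
 [278.9573879  266.39496083]
 [279.20120082 231.10047248]]
```

View pics/comp.png

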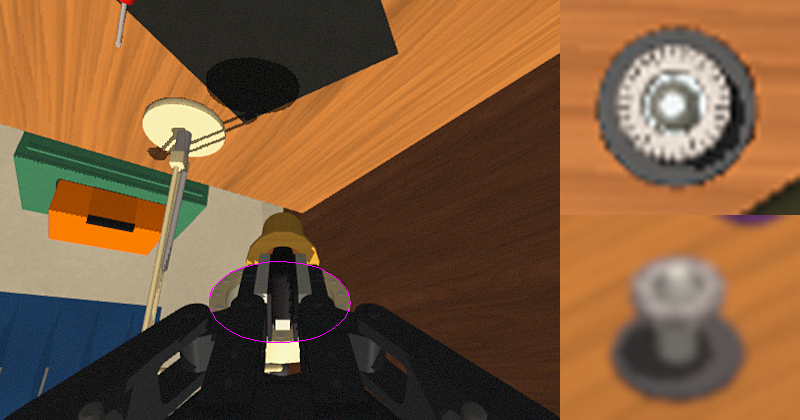

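The composite shows the ring sitting level and concentric on the stand in both insets (about (672,104) and (678,290)). In the main view the glass is mostly hidden behind the gripper: only its edges show, near (212,300) and (348,290), and the predicted rim ellipse fits them. I'll sidestep along tool y to see the head clear of the gripper and measure it.

Request:
carry_out(
  motion=[
    [0, 0.4, -0.33, 0, 0, 0, -1],
    [0, 0.4, -0.33, 0, 0, 0, -1],
    [0, 0.4, -0.33, 0, 0, 0, -1],
    [0, 0.4, -0.33, 0, 0, 0, -1],
    [0, 0.4, -0.33, 0, 0, 0, -1],
    [0, 0.4, -0.33, 0, 0, 0, -1],
  ],
)

```text
time_s: 18.25
tool_pos: [552.7, -34.8, 464.4]
tcp_rot: [1.156, 2.116, -0.48]
force: [-0.1, -0.3, -1.6]
grip_width: 8.7
grasp_force: 70.1
```

```bash
python3 - <<'E'
from h import *
apply([0,.4,-.33,0,0,0])
w=snap("wrist");im=w["image"];cv2.imwrite("pics/w9.png",im);L=np.array([609,-342,360.]);phi=-1.0
z=np.array([-np.cos(phi),-np.sin(phi),-1])/2**.5;u=np.array([np.sin(phi),-np.cos(phi),0]);v=np.cross(z,u);th=np.linspace(0,6.28,40)[:,None]
for f in(0,28):
    P=proj(w,L-f*z+80*(np.cos(th)*u+np.sin(th)*v));print("pred rim bbox",P.min(0),P.max(0),"centre",proj(w,L-f*z))
P=proj(w,L);x,y=P[0].astype(int)
h=cv2.cvtColor(im,cv2.COLOR_BGR2HSV)
for row in range(y-44,y+46,8): print(row,[tuple(int(k) for k in h[row,c]) for c in range(x-80,x+81,10)])
E
```

```text
cmd [553.7 -33.6 465.1] meas [552.7 -34.8 464.4] roterr deg 0.13 q [ 0.33  0.05  1.52 -0.77  1.4  -0.17] t 18.25 F [-0.1 -0.3 -1.6] w 8.7 g 70.1
pred rim bbox [140.2800179  233.49554811] [255.46320391 284.74036584] centre [[200.02845585 254.93507752]]
pred rim bbox [143.01372529 248.63879438] [255.94684704 304.54295632] centre [[201.53167883 272.11103822]]
210 [(13, 251, 180), (12, 25, 134), (13, 255, 174), (70, 121, 146), (70, 119, 141), (54, 68, 149), (21, 63, 195), (22, 60, 190), (19, 62, 192), (20, 61, 189), (21, 63, 189), (20, 62, 194), (19, 63, 194), (20, 64, 178), (20, 60, 182), (10, 160, 75), (12, 171, 79)]
218 [(13, 185, 252), (11, 33, 163), (13, 255, 177), (69, 122, 146), (71, 127, 143), (19, 60, 194), (20, 62, 196), (20, 66, 193), (19, 62, 192), (21, 62, 186), (22, 63, 190), (21, 62, 188), (20, 63, 193), (21, 60, 173), (20, 62, 177), (20, 209, 100), (19, 213, 102)]
226 [(21, 88, 223), (95, 28, 100), (63, 67, 160), (70, 119, 143), (17, 64, 198), (21, 65, 195), (20, 61, 193), (20, 65, 192), (20, 63, 191), (19, 60, 188), (20, 65, 192), (19, 67, 187), (19, 65, 195), (21, 66, 1
[... 1687 characters left out ...]
 250), (21, 101, 136), (20, 94, 117), (20, 95, 113), (20, 92, 116), (26, 72, 255), (25, 72, 250), (24, 76, 246), (21, 95, 139), (90, 48, 16), (18, 37, 90), (38, 64, 16), (139, 52, 39)]
290 [(106, 224, 90), (15, 9, 118), (18, 71, 204), (23, 93, 235), (24, 80, 247), (25, 71, 250), (26, 65, 252), (27, 55, 253), (29, 46, 252), (27, 59, 252), (25, 71, 250), (24, 83, 243), (53, 120, 17), (30, 21, 24), (26, 24, 84), (60, 12, 21), (132, 38, 34)]
298 [(105, 177, 95), (104, 181, 89), (104, 181, 96), (20, 61, 188), (21, 72, 201), (26, 71, 252), (27, 64, 252), (28, 56, 252), (29, 39, 253), (29, 55, 255), (19, 61, 188), (20, 63, 185), (105, 53, 29), (78, 49, 26), (20, 59, 26), (30, 16, 64), (20, 50, 46)]
```

```bash
python3 - <<'E'
from h import *
w=snap("wrist");im=w["image"];L0=np.array([609,-342,360.])
x0,y0,x1,y1=125,215,275,300;k=6
g=cv2.resize(im[y0:y1,x0:x1],None,fx=k,fy=k,interpolation=cv2.INTER_CUBIC);h=cv2.cvtColor(g,cv2.COLOR_BGR2HSV).astype(int)
m=((h[...,0]>15)&(h[...,0]<32)&(h[...,1]>32)&(h[...,1]<125)&(h[...,2]>95)&(h[...,2]<166)).astype(np.uint8)
m=cv2.morphologyEx(m,cv2.MORPH_OPEN,cv2.getStructuringElement(2,(9,9)))
c=max(cv2.findContours(m,0,0+1)[0],key=cv2.contourArea);hu=cv2.convexHull(c)
P=(hu[:,0]+.5)/k-.5+[x0,y0];print("bbox",P.min(0),P.max(0))
P=P[~((P[:,0]>236)&(P[:,1]>262))].astype(np.float32);print(np.round(P[::max(1,len(P)//16)]).astype(int).tolist())
e=cv2.fitEllipseDirect(P);print("ellipse",e)
for phi in(-1.04,-1.0,-.96):
    z=np.array([-np.cos(phi),-np.sin(phi),-1])/2**.5;u=np.array([np.sin(phi),-np.cos(phi),0]);v=np.cross(z,u);th=np.linspace(0,6.28,60)[:,None]
    q=cv2.fitEllipse(proj(w,L0+80*(np.cos(th)*u+np.sin(th)*v)).astype(np.float32));print(phi,"pred",np.round(q[0],1),np.round(q[1],1),round(q[2],1))
# ray through the centre meets plane z=360
off=proj(w,L0)[0]-np.array(q[0]);print("centre ray at z=360",onz(w,np.array(e[0])+off,360).round(1))
# vectorised: lens plane intersection of the rim points with the plane through L0
z=np.array([-np.cos(-1.),-np.sin(-1.),-1])/2**.5
D=[]
for pt in P:
    C,d=ray(w,pt);D.append(C+d*((L0-C)@z)/(d@z))
D=np.array(D);u=np.array([np.sin(-1.),-np.cos(-1.),0]);v=np.cross(z,u);ab=np.c_[(D-L0)@u,(D-L0)@v]
A=np.c_[2*ab,np.ones(len(ab))];s=np.linalg.lstsq(A,(ab**2).sum(1),rcond=None)[0];print("circle in lens plane: offset u,v",s[:2],"r",np.sqrt(s[2]+s[0]**2+s[1]**2),"centre",L0+s[0]*u+s[1]*v)
E
```

```text
bbox [140.41666667 232.91666667] [251.08333333 283.08333333]
[[211, 233], [223, 233], [239, 237], [248, 241], [251, 244], [234, 273], [227, 276], [214, 280], [198, 282], [184, 283], [159, 280], [151, 277], [144, 272], [141, 268], [141, 263], [143, 257], [145, 253], [162, 242], [179, 236], [197, 233]]
ellipse ((197.58807373046875, 257.92724609375), (48.91011428833008, 114.9427261352539), 83.35445404052734)
-1.04 pred [197.6 259. ] [ 50.2 116.1] 84.2
-1.0 pred [197.7 259. ] [ 49.4 116.2] 82.6
-0.96 pred [197.8 259. ] [ 48.5 116.3] 80.9
centre ray at z=360 [ 607.1 -337.5  360. ]
circle in lens plane: offset u,v [ 1.39105229 -3.16087736] r 79.78919609452095 centre [ 609.03708756 -344.63234189  357.76492219]
```

The head's front rim measured by the wrist camera has a radius of 79.8 mm (80 expected) and is centred within about 3 mm of the two-camera estimate. I'll fuse to L = (608.3, -341.2, 359.7), φ = -1.01, check how the cylinder sits in the grip, and plan the final pose.

```bash
python3 - <<'E'
from h import *
w=snap("wrist");im=w["image"];p,r=load();h=cv2.cvtColor(im,cv2.COLOR_BGR2HSV).astype(int)
a=np.linspace(0,2*np.pi,60)[:,None]
circ=lambda rad,z:np.c_[rad*np.cos(a),rad*np.sin(a),z+0*a]
for n,c in(("end",circ(13,53)),("flange low",circ(19,8)),("flange up",circ(19,4))):
    q=proj(w,p+r.apply(c));print(n,q.min(0).round(1),q.max(0).round(1))
for row in range(206,270,4): print(row,[ "%d,%d,%d"%tuple(h[row,c]) for c in range(236,330,6)])
L=[608.3,-341.2,359.7];P,Rf=final(L,-1.01,back=100);go(P,Rf);print(P,final(L,-1.01)[0])
E
```

```text
end [263.2 211.6] [302.9 248.5]
flange low [246.8 229.4] [319.6 294.7]
flange up [245.9 232.5] [320.5 299.1]
206 ['20,64,194', '20,63,191', '20,60,173', '20,60,171', '20,61,181', '20,63,182', '11,170,72', '12,146,75', '10,166,77', '13,148,81', '9,147,83', '11,161,76', '9,161,65', '9,200,74', '9,149,77', '10,151,76']
210 ['20,61,195', '20,62,196', '20,59,178', '21,60,179', '20,60,173', '20,62,186', '14,172,71', '9,152,72', '9,155,74', '11,143,80', '13,171,85', '8,145,72', '12,171,73', '10,156,75', '13,184,75', '11,165,65']
214 ['21,62,189', '19,63,194', '19,63,177', '20,66,179', '21,63,179', '22,59,187', '15,175,83', '20,220,103', '18,176,106', '19,211,99', '10,141,78', '10,171,73', '9,165,74', '10,177,72', '8,154,73', '9,161,76']
218 ['21,62,188', '19,62,190', '18,59,177', '19,57,175', '22,61,176', '19,61,187', '17,188,99', '19,185,109', '17,163,108', '19,168,105', '18,193,102', '10,161,73', '9,145,79', '9,159,69', '9,180,68', '8,142,72']
222 ['18,61,192', '20,61,193', '20,63,167', '22,58,175', '19,64,178', '18,195,94', '18,168,106', '20,204,104', '19,188,102', '19,217,100', '20,223,
[... 1896 characters left out ...]
,32,88', '129,89,20', '69,198,9', '171,99,18', '87,116,22', '27,27,94', '11,39,91', '18,189,143', '21,193,246', '6,136,73', '7,149,77']
262 ['26,40,153', '20,52,108', '19,195,137', '19,201,137', '30,22,83', '16,32,87', '17,121,19', '30,255,9', '18,49,26', '147,175,16', '30,10,75', '18,34,91', '23,188,255', '22,190,253', '5,144,62', '9,157,73']
266 ['19,89,123', '23,102,123', '116,128,28', '144,58,22', '22,33,85', '24,29,88', '155,191,16', '17,78,23', '98,76,27', '150,49,26', '23,31,66', '18,15,83', '110,161,19', '103,58,31', '8,150,78', '9,142,79']
share [ 0.0037 -0.395   0.4948] [ 0.0023 -0.0003  0.0025]
[ 510.33055493 -185.21245937  359.34644661] [ 547.9387872  -245.09251335  288.63576849]
```

The grip is good: the body end is at row 212–213 (211.6 predicted) and the flange's left edge at about column 247 (246.8 predicted). Moving in.

Request:
carry_out(
  motion=[
    [0.004, -0.395, 0.15, 0.002, 0, 0.002, -1],
    [0.004, -0.395, 0.35, 0.002, 0, 0.002, -1],
    [0.004, -0.395, 0.495, 0.002, 0, 0.002, -1],
    [0.004, -0.395, 0.495, 0.002, 0, 0.002, -1],
    [0.004, -0.395, 0.495, 0.002, 0, 0.002, -1],
    [0.004, -0.395, 0.495, 0.002, 0, 0.002, -1],
  ],
)

```text
time_s: 19.15
tool_pos: [510.7, -185.1, 360.3]
tcp_rot: [1.164, 2.11, -0.481]
force: [1.1, 0.5, -1.7]
grip_width: 8.7
grasp_force: 70.5
```

```bash
python3 - <<'E'
from h import *
apply([.004,-.395,.495,.002,0,.002])
P,Rf=final([608.3,-341.2,359.7],-1.01);go(P,Rf)
E
```

```text
cmd [ 510.3 -185.2  359.2] meas [ 510.7 -185.1  360.3] roterr deg 0.09 q [-0.01 -0.    1.84 -0.8   0.98 -0.22] t 19.15 F [ 1.1  0.5 -1.7] w 8.7 g 70.5
share [-6.000e-04 -3.000e-04  3.331e-01] [ 0.0003 -0.0003  0.0005]
```

Request:
carry_out(
  motion=[
    [0, 0, 0.1, 0, 0, 0, -1],
    [0, 0, 0.2, 0, 0, 0, -1],
    [0, 0, 0.29, 0, 0, 0, -1],
    [0, 0, 0.333, 0, 0, 0, -1],
    [0, 0, 0.333, 0, 0, 0, -1],
    [0, 0, 0.333, 0, 0, 0, -1],
    [0, 0, 0.333, 0, 0, 0, -1],
    [0, 0, 0.333, 0, 0, 0, -1],
  ],
)

```text
time_s: 20.15
tool_pos: [548.1, -244.6, 289.3]
tcp_rot: [1.164, 2.111, -0.481]
force: [-0.1, -0.1, -2.3]
grip_width: 8.9
grasp_force: 70.3
```

```bash
python3 - <<'E'
from h import *
apply([0,0,.333,0,0,0])
p,r=load();o=monitor.get_obs();print("vel",np.abs(o["joint_velocities"]).max())
L=np.array([608.3,-341.2,359.7]);phi=-1.01;z=np.array([-np.cos(phi),-np.sin(phi),-1])/2**.5
for P,Q in((p,r),(o["tool_pos"],R.from_rotvec(o["tcp_rot"]))):
    W=P+Q.apply([-13.5,0,30])-L;print("dist",W@z+4,"off-axis",np.linalg.norm(W-(W@z)*z),"ang deg",np.degrees(np.arccos(min(1,Q.apply([1,0,0])@z))))
# brass seen from scene/top against the expected wafer point
for n in("top","scene"):
    s=snap(n);h=cv2.cvtColor(s["image"],cv2.COLOR_BGR2HSV).astype(int);q=proj(s,p+r.apply([[0,0,8],[0,0,30],[0,0,53]]));x,y=q[1].astype(int)
    m=((h[...,0]>16)&(h[...,0]<28)&(h[...,1]>140)&(h[...,2]>90)).astype(np.uint8);k=np.zeros_like(m);cv2.circle(k,(x,y),25,1,-1);ys,xs=np.where(m*k);print(n,q.round(0).tolist(),len(xs),xs.mean() if len(xs) else 0,ys.mean() if len(xs) else 0)
E
```

```text
cmd [ 547.9 -244.9  288.5] meas [ 548.1 -244.6  289.3] roterr deg 0.08 q [-0.16  0.13  1.9  -0.89  0.75 -0.16] t 20.15 F [-0.1 -0.1 -2.3] w 8.9 g 70.3
vel 0.003416702416447504
dist 121.21187578689944 off-axis 0.15125175407550107 ang deg 0.10043597484543762
dist 120.79930523971572 off-axis 0.8771743059678554 ang deg 0.07405499456177739
top [[386.0, 209.0], [390.0, 206.0], [394.0, 203.0]] 102 391.8529411764706 204.8921568627451
scene [[202.0, 241.0], [200.0, 250.0], [198.0, 259.0]] 0 0 0
```

The held pose checks out: about 121 mm from the glass, under 1 mm off axis, 0.1° off square, and motionless. Handing in.

```bash
python3 -c "
from bench import job_done
print(job_done())"
```

```text
the job is handed in; nothing more can be done
None
```

The dial ring sits level on the stand's shoulder over the pin, and the arm is holding the cylinder still with its wafers facing the glass: by my measurements about 12 cm away, centred to about 3 mm and square to about 1–2°. The job is handed in at about 20 s, but the hand-in returned no verdict.

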